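# Turn a square socket over onto its storage stub

### The arm

A 6-joint arm with a two-finger parallel gripper is mounted at the origin on the work surface. World frame = base frame: x ahead of the robot, y to its left, z up, the work surface at z = 0. Lengths are in m, angles in rad, forces in N, time in s.
With the tool pointing down it reaches from about 0.25 to 0.725 m from the base axis. Payload 4 kg.
Tool frame: the origin (TCP) lies between the finger pads; the fingertips stand 8 mm ahead of it and the grasp point (between the pads) lies 11 mm behind it (bot.tip_reach is the distance from the TCP to the fingertips, in m); z points along the fingers, y is the line along which they close (so a half turn about z gives the same grasp; the last joint's range is limited). The gripper opens to 85 mm and grips with 20 to 120 N. Pads are 22 mm wide; open, the fingers measure 114 mm over their backs; the gripper's body (76 mm by 85 mm) begins 54 mm behind the grasp point. The pads swing forward as they close: fully open they stand 13 mm farther back than shut.
Start: joints at [1.242, 0.241, 0.005, 1.335, 0, 1.571], TCP at [0.161, 0.473, 0.239] pointing down, gripper open.
Joint ranges: [-2.72, 2.72], [-1.05, 1.87], [-1.09, 1.28], [-1.99, 2.15], [-1.42, 1.44], [-3.14, 3.14]. Speed limits (rad/s): [2.79, 2.79, 3.14, 3.14, 3.14, 3.14].

### API

Orientations are given as a unit quaternion [x, y, z, w].
In Python, from workcell import bot gives the robot as it stands.
- The arm moves only by the tool move_arm, never from a script. Its argument "deltas" is a list of rows, each a list of 7 numbers: the opening, from 0 (shut) to 1 (fully open), then the shift along the tool's x, y, z in mm, then the turn, a rotation vector about the tool's x, y, z in degrees. In form: [[gripper, tx, ty, tz, ax, ay, az], ...]. A call has 1 to 10 rows; each row shifts and turns the commanded pose from where the row before left it, along the tool's axes as they then stand; what a row does not reach is not made up. A row lasts 1/12 s, in which the tool goes at most 41.7 mm and 7.16 degrees, less where a joint would pass 70% of its speed; a pose out of reach is approached as far as the arm can. A call is refused whole if a number of a shift passes 41.7 or a number of a turn 7.16, either way. A call with a gripper value outside its range is refused whole. The fingers move at their own pace and stop on an object; the grip force is fixed at half the most. Time passes only in rows, so rows that do not move let the fingers close. It gives the time, the measured TCP pose, the force, the opening and the grip force at its end, in the units of the state.
- bot.get_obs(): the state, without advancing time (a new reading comes with each control period).
- bot.camera(name): name is "scene" or "top" or "wrist"; returns the picture (400x640x3 uint8, blue, green, red); there is no depth.
- bot.calibration(name): a dict with "K" (3x3 intrinsics, pixels), "position" and "orientation" of the camera in the world. Camera axes: x right, y down, z forward; pixel columns grow to the right and rows downward; lengths in m; the calibration is good to about 2 mm. A picture is of the moment at which its call begins: read the wrist's pose just before it. calibration takes no time and is no camera call; for the wrist camera it gives the pose at the moment of the call.
- bot.job_done(): hands the job in; it is judged then, once.
Trained networks look in the newest picture that a camera, given by its name, has taken for a name from the list of things; names that differ only in an ending like _2 or _b are one class to them, and where a whole thing is asked for, a point or a joint stands for the part that bears it (a point fixed in the world has none). Each returns a list of dicts, best first, with "conf" (0 to 1); they miss things now and then, are a little off and sometimes report something else, mostly with a low value. They report only what shows in the picture. A call takes as long as a camera call. They do not tell look-alikes from the thing itself.
- bot.outline_of(query, camera): "pixels" (400x640 bool, what is visible of it) and "rect" ([left, top, width, height] in pixels, round what is visible of it).
The state is a dict: "clock": time; "joint_pos": joint angles; "joint_vel": joint speeds; "tau": joint torques, N m; "eef_pos": TCP position; "tool_rot": TCP orientation; "ft_force": force on the tool from outside, world axes, zero at the start; "ft_torque": the same for the moment, N m; "grip_width": finger opening in m; "grasp_force": force on a finger pad.
Only numpy, scipy, OpenCV 4.12 (cv2) and the standard library are available. Lean on these libraries where they do the work, as an engineer would, in place of code of your own. Each camera call takes 0.05 s, during which the arm holds its last target. There are 200 camera calls.

### The job

Two of the square aluminium sockets are already stored mouth-down on their stub posts; turn the third one, which stands mouth-up on the bench, over in two quarter turns: first lay it down on one of its sides on the bench and let go, then take it again and set it mouth-down over the empty stub post, seated on the stand's plate. Leave the two stored sockets where they are.

Things in the scene. Friction and masses are not known exactly. Their poses are not given: they have to be found in the camera images.
- socket: Socket to turn over: square aluminium cup 52 x 52 mm, 66 mm long, 4 mm walls and end, mouth 44 mm, about 0.2 kg. Starts mouth-up in the row nearest the robot, with a round cup and a taller square through-tube (85 mm), some 230 mm apart, any order. Origin: centre of the closed end's outer face; z axis out of the mouth (up at start), x, y normal to its sides. On its side its axis is 26 mm up.
- empty_stand: Empty stand, fixed: steel plate 90 x 90 x 6 mm with a round post, 18 mm across, in its middle, top 36 mm above the bench. One of three alike in the row beyond the socket, about 210 mm apart, any order; the one with nothing on it. Origin: centre of the plate's underside, at bench height, z up. The inverted socket (any yaw) clears the post by 13 mm all round; its closed end then is 72 mm up.
- stored_1: A socket of the same size already stored mouth-down over another stub post, loose; leave it there. Origin: centre of its rim, on the stand's plate (6 mm above the bench); z up.
- stored_2: The second socket already stored mouth-down over the remaining stub post, loose; leave it there. Origin: centre of its rim, on the stand's plate (6 mm above the bench); z up.
Not all that is in view belongs to the job. What is shaped like the socket but pink is not meant.

How it is judged:
By the outcome, as a careful person would: the job done as asked, in the order asked, and still so for the second after the job is handed in, with the robot touching nothing.
It also fails if it takes over 62 s, if anything falls off the work surface, if the arm or the gripper's body presses on something with over 40 N, if the wrist force passes 120 N, or if a joint passes its speed limit or range.

## Working session

There is one attempt and no reset: what is moved stays moved. The work goes in short steps, Python scripts to look and compute and a tool call to move; the robot and the scene stay as the last step left them, time stands still between calls to the robot, and variables do not carry over. Pictures are saved under pics/ and viewed, at most 10 in all, crops included, and the job is handed in when it is done.

Besides the shell and the picture viewer there is one more tool, called after ">>>" as name(argument=value, ...), one argument or row to a line, values as JSON. move_arm: Moves the arm, as the interface text tells. Its arguments: {"type":"object","properties":{"deltas":{"type":"array","items":{"type":"array","items":{"type":"number"}}}},"required":["deltas"]}

```bash
mkdir -p pics
cat > h.py <<'E'
import numpy as np, cv2
from scipy.spatial.transform import Rotation as R
from workcell import bot
def ray(cam,uv,cal=None):
    c=cal or bot.calibration(cam); K=np.array(c["K"]); d=np.linalg.solve(K,[uv[0],uv[1],1.]); 
    return np.array(c["position"]), R.from_quat(c["orientation"]).apply(d)
def at_z(cam,uv,z,cal=None):
    p,d=ray(cam,uv,cal); return p+d*(z-p[2])/d[2]
def proj(cam,X,cal=None):
    c=cal or bot.calibration(cam); q=R.from_quat(c["orientation"]).inv().apply(np.atleast_2d(X)-c["position"]); q=q@np.array(c["K"]).T
    return q[:,:2]/q[:,2:]
E
python3 - <<'E'
from h import *
o=bot.get_obs(); print({k:np.round(v,3) for k,v in o.items()})
for n in ("top","scene"):
    cv2.imwrite(f"pics/{n}0.png",bot.camera(n)); c=bot.calibration(n); print(n,np.round(c["position"],3),np.round(R.from_quat(c["orientation"]).as_matrix(),2).tolist(),c["K"])
    for q in ("socket","empty_stand","stored_1"):
        for r in bot.outline_of(q,n): print(n,q,round(r["conf"],2),r["rect"])
E
```

```text
{'clock': np.float64(0.0), 'joint_pos': array([ 1.242,  0.241,  0.004,  1.335, -0.   ,  1.571]), 'joint_vel': array([-0.002,  0.001,  0.002,  0.002, -0.001,  0.001]), 'tau': array([-0.0000e+00, -3.7232e+01,  2.5241e+01,  1.7000e-02, -0.0000e+00,
        0.0000e+00]), 'eef_pos': array([0.161, 0.473, 0.238]), 'tool_rot': array([ 0.164,  0.987, -0.001, -0.   ]), 'ft_force': array([ 0.287,  0.613, -0.045]), 'ft_torque': array([-0.052,  0.039,  0.006]), 'grasp_force': np.float64(0.0), 'grip_width': np.float64(0.086)}
top [0.36  0.017 0.958] [[0.01, -0.98, 0.18], [-1.0, -0.01, -0.02], [0.02, -0.18, -0.98]] [[511.50079905   0.         316.14717264]
 [  0.         511.50079905 198.08822637]
 [  0.           0.           1.        ]]
top socket 0.97 [370.5, 193.5, 42.0, 45.1]
top socket 0.79 [300.8, 217.0, 33.8, 36.4]
top empty_stand 0.89 [287.9, 134.1, 50.1, 46.9]
top stored_1 0.98 [402.6, 121.3, 40.7, 40.0]
top stored_1 0.67 [179.1, 127.9, 45.0, 45.2]
scene [0.935 0.153 0.677] [[-0.37, 0.76, -0.53], [0.93, 0.3, -0.21], [-0.0, -0.57, -0.82]] [[372.75100283   0.         324.56817606]
 [  0.         372.75100283 200.17438902]
 [  0.           0.           1.        ]]
scene socket 0.91 [259.3, 157.8, 35.8, 45.9]
scene socket 0.8 [324.6, 162.7, 27.4, 39.2]
scene empty_stand 0.84 [287.5, 230.6, 56.8, 47.7]
scene stored_1 0.87 [403.6, 252.3, 42.6, 51.5]
scene stored_1 0.66 [198.2, 194.8, 44.0, 45.5]
scene stored_1 0.46 [289.8, 233.2, 56.2, 45.4]
```

View pics/top0.png

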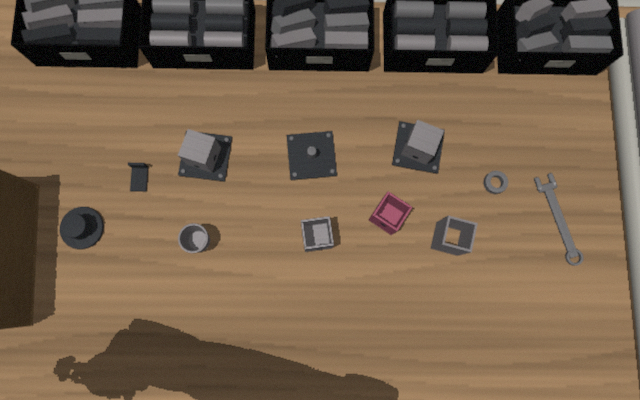

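View pics/scene0.png

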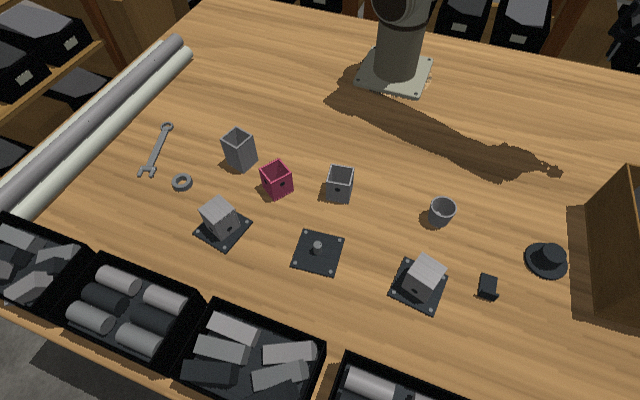

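The top picture shows these candidates for the socket:
- Grey square cup at (318,234), with a floor visible inside.
- Pink cup at (391,213), the look-alike.
- Square through-tube at (457,235), with wood visible through it.
- Round cup at (194,238).
- Stored sockets at (200,150) and (424,140).

I choose the grey cup at (318,234). The empty stand is at (312,155).

```bash
cat >> h.py <<'E'
from scipy.optimize import minimize
def box(sx,sy,z0,z1): return np.array([[a*sx/2,b*sy/2,z] for a in(-1,1) for b in(-1,1) for z in(z0,z1)])
def fit(pts,masks,x0,n=4):
    """pts: local hull pts (upright). masks {cam:mask}. returns x,y,yaw"""
    cals={c:bot.calibration(c) for c in masks}
    def cost(p):
        X=R.from_euler('z',p[2]).apply(pts)+[p[0],p[1],0]; t=0
        for c,m in masks.items():
            h=cv2.convexHull(proj(c,X,cals[c]).astype(np.float32)); im=np.zeros((400,640),np.uint8)
            cv2.fillConvexPoly(im,np.round(h*16).astype(np.int32),1,cv2.LINE_8,4)
            t+=1-(im.astype(bool)&m).sum()/(im.astype(bool)|m).sum()
        return t
    best=None
    for y in np.arange(n)*np.pi/2/n:
        s=np.array([x0[0],x0[1],y]); r=minimize(cost,s,method='Nelder-Mead',options=dict(initial_simplex=[s,s+[.01,0,0],s+[0,.01,0],s+[0,0,.3]]))
        if best is None or r.fun<best.fun: best=r
    return best.x,best.fun
E
python3 - <<'E'
from h import *
im=bot.camera("top"); bot.camera("scene")
cv2.imwrite("pics/crop.png",cv2.resize(im[110:260,240:440],None,fx=4,fy=4))
def pick(q,cam,uv):
    L=[r for r in bot.outline_of(q,cam) if abs(r["rect"][0]+r["rect"][2]/2-uv[0])<22 and abs(r["rect"][1]+r["rect"][3]/2-uv[1])<22]
    return L[0]["pixels"] if L else None
def go(name,q,pts,ut,us,z):
    ms={c:pick(q,c,u) for c,u in(("top",ut),("scene",us))}; ms={c:m for c,m in ms.items() if m is not None}
    x0=at_z("top",ut,z)
    for sub in (ms,)+tuple({c:m} for c,m in ms.items()):
        p,f=fit(pts,sub,x0); print(name,list(sub),np.round(p[:2],4),round(np.degrees(p[2])%90,1),round(f,3))
go("socket","socket",box(.052,.052,0,.066),(318,234),(339,183),.05)
go("stand","empty_stand",box(.09,.09,0,.006),(312,157),(317,254),.0)
for c,uv in(("top",(312,151)),("scene",(317.5,243))): print("post",at_z(c,uv,.036))
for n,u in(("s1",(424,140)),("s2",(200,150)),("pink",(392,210)),("cup",(194,232)),("tube",(457,232))): print(n,np.round(at_z("top",u,.06),3))
E
```

```text
socket ['top', 'scene'] [0.4632 0.0013] 9.5 0.126
socket ['top'] [0.4621 0.0015] 7.7 0.043
socket ['scene'] [0.4637 0.0005] 12.1 0.062
stand ['top', 'scene'] [0.6198 0.0126] 7.1 0.108
stand ['top'] [0.6197 0.0117] 5.9 0.053
stand ['scene'] [0.6198 0.0125] 7.1 0.05
post [0.61897006 0.01149992 0.036     ]
post [0.61787105 0.01204082 0.036     ]
s1 [ 0.636 -0.193  0.06 ]
s2 [0.611 0.214 0.06 ]
pink [ 0.505 -0.132  0.06 ]
cup [0.462 0.217 0.06 ]
tube [ 0.467 -0.247  0.06 ]
```

View pics/crop.png

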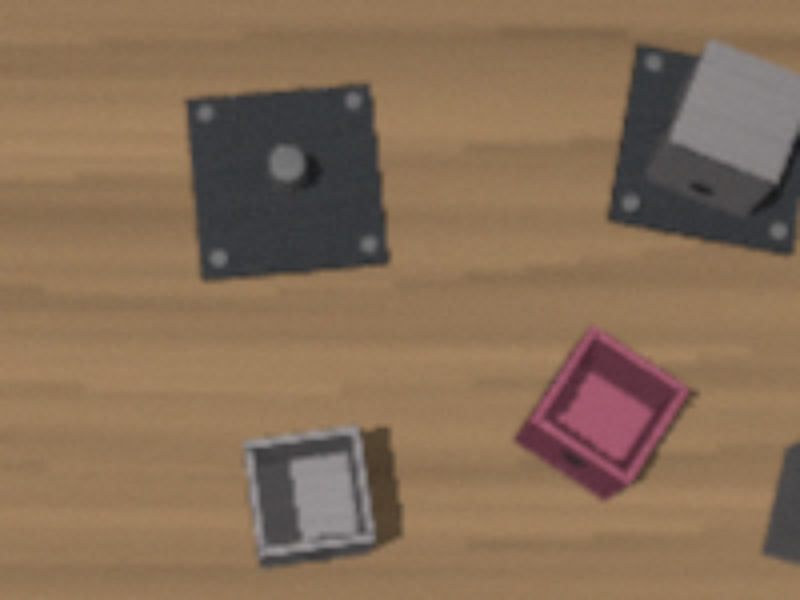

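The crop confirms the grey, closed-bottom cup is at (0.463, 0.001) with yaw about 8.5°. The empty post is at (0.619, 0.012), and its 0.157 m spacing from the socket row is plausible.

Plan: tilt the tool toward the robot, grip across the ±y sides and pitch it outward 90°. Do that once to lay it down and once to invert it.

>>> move_arm(
  deltas=[
    [1,-31.3,-25,0,0,0,0],
    [1,-31.3,-25,0,0,0,0],
    [1,-31.3,-25,0,0,0,0],
    [1,-31.3,-25,0,0,0,0],
    [1,-31.3,-25,0,0,0,0],
    [1,-31.3,-25,0,0,0,0],
    [1,-31.3,-25,0,0,0,0],
    [1,-31.3,-25,0,0,0,0],
    [1,-31.3,-25,0,0,0,0],
    [1,-31.3,-25,0,0,0,0],
  ],
)

```text
clock: 1.53
eef_pos: [0.3776, 0.1337, 0.2397]
tool_rot: [0.164, 0.987, 0.0, 0.0]
ft_force: [0.4, 0.8, -0.7]
grip_width: 0.085
grasp_force: 0.0
```

>>> move_arm(
  deltas=[
    [1,-31.3,-25,0,0,0,0],
    [1,-31.3,-25,0,0,0,0],
    [1,-31.3,-25,0,0,0,0],
    [1,-31.3,-25,0,0,0,0],
    [1,0,0,0,0,0,-6.85],
    [1,0,0,0,0,0,-6.85],
    [1,0,0,0,0,0,-6.85],
    [1,0,0,0,0,0,-6.85],
    [1,0,0,0,0,0,0],
    [1,0,0,0,0,0,0],
  ],
)

```text
clock: 2.37
eef_pos: [0.4632, 0.0004, 0.2393]
tool_rot: [-0.073, 0.997, -0.0, 0.0]
ft_force: [-0.4, -0.5, -0.6]
grip_width: 0.0855
grasp_force: 0.0
```

```bash
cat >> h.py <<'E'
def rot(yaw,pitch):
    """tool y at heading yaw+90deg, pitch: 90=down, >90 tip toward robot"""
    a,p=np.radians([yaw,pitch]); z=np.array([np.cos(a)*np.cos(p),np.sin(a)*np.cos(p),-np.sin(p)]); y=np.array([-np.sin(a),np.cos(a),0])
    return R.from_matrix(np.c_[np.cross(y,z),y,z])
def to(pos,Rt=None,o=None):
    o=o or bot.get_obs(); Rc=R.from_quat(o["tool_rot"]); z=Rc.apply([0,0,1])
    print("t",round(float(o["clock"]),2),"tcp",np.round(o["eef_pos"],4),"y",np.round(Rc.apply([0,1,0]),3),"z",np.round(z,3),"q",np.round(o["joint_pos"],2),"F",np.round(o["ft_force"],1),"w",round(float(o["grip_width"]),4),"g",round(float(o["grasp_force"]),1))
    print(" shift mm",np.round(Rc.inv().apply(np.array(pos)-o["eef_pos"])*1e3,1))
    if Rt is not None: print(" turn deg",np.round(np.degrees((Rc.inv()*Rt).as_rotvec()),1)," shift after turn",np.round(Rt.inv().apply(np.array(pos)-o["eef_pos"])*1e3,1))
E
python3 - <<'E'
from h import *
im=bot.camera("wrist"); cal=bot.calibration("wrist"); cv2.imwrite("pics/w1.png",im)
L=bot.outline_of("socket","wrist")
for r in L: print(r["conf"],r["rect"])
for r in L[:2]:
    p,f=fit(box(.052,.052,0,.066),{"wrist":r["pixels"]},(0.463,0.001)); print(np.round(p[:2],4),np.degrees(p[2])%90,f)
to([0.463,0.001,0.239],rot(8.5,120))
E
```

```text
0.73 [292.7, 137.9, 59.8, 62.4]
0.71 [144.3, 145.2, 89.4, 83.3]
[0.4625 0.0012] 8.451903317702701 0.0369843527738265
[0.463 0.001] 0.0 1.0
t 2.47 tcp [0.4631 0.0006 0.2393] y [-0.147  0.989  0.   ] z [ 0.  0. -1.] q [ 0.    0.17 -0.09  1.32  0.   -0.15] F [ 1.1 -0.2  0.1] w 0.0855 g 0.0
 shift mm [0.1 0.4 0.3]
 turn deg [ 0.  30.  -0.1]  shift after turn [-0.1  0.4  0.3]
```

View pics/w1.png

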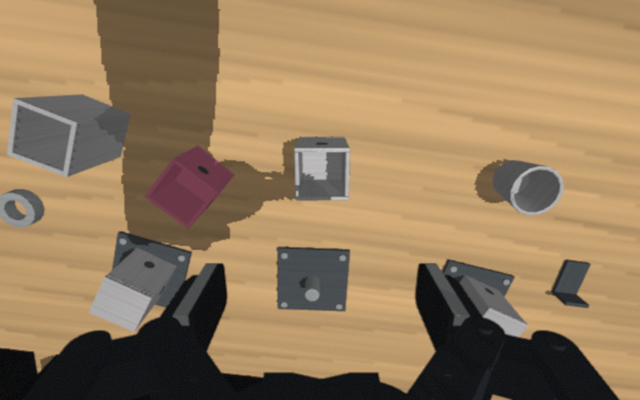

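The wrist view confirms the socket at (320,170), with yaw 8.5° and position (0.4625, 0.0012), and the pink cup at (190,188). I'll tilt 30° inward, then approach along the tool axis.

>>> move_arm(
  deltas=[
    [1,0,0,0,0,6,0],
    [1,0,0,0,0,6,0],
    [1,0,0,0,0,6,0],
    [1,0,0,0,0,6,0],
    [1,0,0,0,0,6,0],
    [1,-35,0,0,0,0,0],
    [1,-35,0,0,0,0,0],
    [1,-35,0,0,0,0,0],
    [1,0,0,0,0,0,0],
    [1,0,0,0,0,0,0],
  ],
)

```text
clock: 3.3
eef_pos: [0.553, 0.0144, 0.1822]
tool_rot: [-0.072, 0.962, -0.02, -0.262]
ft_force: [-0.1, -0.3, 1.1]
grip_width: 0.0854
grasp_force: 0.0
```

Run:
```python
from h import *
to([0.463,0.0013,0.0285],rot(8.5,120))
```

```text
t 3.3 tcp [0.553  0.0144 0.1822] y [-0.148  0.989  0.   ] z [-0.501 -0.075 -0.862] q [ 0.05  0.83  0.69  1.96 -0.05 -0.08] F [-0.1 -0.3  1.1] w 0.0854 g 0.0
 shift mm [  0.5   0.4 178.6]
 turn deg [-0.  -0.4  0. ]  shift after turn [  1.9   0.4 178.6]
```

>>> move_arm(
  deltas=[
    [1,0,0,30,0,0,0],
    [1,0,0,30,0,0,0],
    [1,0,0,30,0,0,0],
    [1,0,0,25,0,0,0],
    [1,0,0,25,0,0,0],
    [1,0,0,20,0,0,0],
    [1,0,0,18,0,0,0],
    [1,0,0,0,0,0,0],
    [1,0,0,0,0,0,0],
  ],
)

```text
clock: 4.05
eef_pos: [0.4646, 0.0007, 0.0347]
tool_rot: [-0.072, 0.963, -0.019, -0.258]
ft_force: [0.7, 0.2, 1.0]
grip_width: 0.0849
grasp_force: 0.0
```

Run:
```python
from h import *
to([0.463,0.0013,0.0285],rot(8.5,120))
```

```text
t 4.05 tcp [0.4646 0.0007 0.0347] y [-0.148  0.989 -0.   ] z [-0.493 -0.074 -0.867] q [ 0.04  0.76  0.13  1.47 -0.06 -0.1 ] F [0.7 0.2 1. ] w 0.0849 g 0.0
 shift mm [-1.8  0.9  6.1]
 turn deg [-0.   0.1  0. ]  shift after turn [-1.8  0.9  6.1]
```

>>> move_arm(
  deltas=[
    [1,-1.5,0.7,5,0,0,0],
    [0.3,0,0,0,0,0,0],
    [0.3,0,0,0,0,0,0],
    [0.3,0,0,0,0,0,0],
    [0.3,0,0,0,0,0,0],
    [0.3,0,0,0,0,0,0],
    [0.3,0,0,0,0,0,0],
    [0.3,0,0,0,0,0,0],
    [0.3,0,0,0,0,0,0],
    [0.3,0,0,0,0,0,0],
  ],
)

```text
clock: 4.88
eef_pos: [0.465, 0.0015, 0.0284]
tool_rot: [-0.072, 0.964, -0.019, -0.257]
ft_force: [2.8, -0.0, 5.5]
grip_width: 0.0513
grasp_force: 63.0
```

Run:
```python
from h import *
to([0.463,0.0013,0.0285],rot(8.5,120))
```

```text
t 4.88 tcp [0.465  0.0015 0.0284] y [-0.149  0.989 -0.   ] z [-0.492 -0.074 -0.867] q [ 0.04  0.76  0.13  1.46 -0.06 -0.1 ] F [ 2.8 -0.   5.5] w 0.0513 g 63.0
 shift mm [1.8 0.1 0.9]
 turn deg [-0.   0.1  0. ]  shift after turn [1.8 0.1 0.9]
```

>>> move_arm(
  deltas=[
    [0.3,9,0,-15,0,0,0],
    [0.3,17,0,-29,0,0,0],
    [0.3,17,0,-29,0,0,0],
    [0.3,9,0,-15,0,0,0],
    [0.3,0,0,0,0,-6,0],
    [0.3,0,0,0,0,-6,0],
    [0.3,0,0,0,0,-6,0],
    [0.3,0,0,0,0,-6,0],
    [0.3,0,0,0,0,-6,0],
    [0.3,0,0,0,0,-6,0],
  ],
)

```text
clock: 5.72
eef_pos: [0.4623, 0.001, 0.1298]
tool_rot: [-0.075, 0.996, 0.004, 0.054]
ft_force: [0.3, 0.1, -2.9]
grip_width: 0.0516
grasp_force: 62.9
```

>>> move_arm(
  deltas=[
    [0.3,0,0,0,0,-6,0],
    [0.3,0,0,0,0,-6,0],
    [0.3,0,0,0,0,-6,0],
    [0.3,0,0,0,0,-6,0],
    [0.3,0,0,0,0,-6,0],
    [0.3,0,0,0,0,-6,0],
    [0.3,0,0,0,0,-6,0],
    [0.3,0,0,0,0,-6,0],
    [0.3,0,0,0,0,-6,0],
    [0.3,0,0,0,0,0,0],
  ],
)

```text
clock: 6.55
eef_pos: [0.5071, -0.0113, 0.1665]
tool_rot: [-0.069, 0.882, 0.041, 0.465]
ft_force: [-0.0, -0.6, -2.6]
grip_width: 0.0513
grasp_force: 64.1
```

```bash
cat >> h.py <<'E'
T0p,T0R=np.array([0.465,0.0015,0.0284]),R.from_quat([-0.072,0.964,-0.019,-0.257])
REL=(T0R.inv().apply(np.array([0.4625,0.0012,0])-T0p), T0R.inv()*R.from_euler('z',8.5,degrees=True))
def held(REL):
    o=bot.get_obs(); Rc=R.from_quat(o["tool_rot"]); return o["eef_pos"]+Rc.apply(REL[0]), Rc*REL[1]
E
python3 - <<'E'
from h import *
p,r=held(REL); print("socket",np.round(p,4),"\n",np.round(r.as_matrix(),3))
o=bot.get_obs()
to(o["eef_pos"]+[0.485-p[0],0.004-p[1],0.0265-p[2]],rot(8.5,30))
cv2.imwrite("pics/s2.png",bot.camera("scene")[60:300,150:550])
E
```

```text
socket [ 0.5349 -0.0067  0.1618] 
 [[ 0.078 -0.159 -0.984]
 [ 0.004  0.987 -0.159]
 [ 0.997  0.009  0.078]]
t 6.55 tcp [ 0.5071 -0.0113  0.1665] y [-0.16   0.987  0.008] z [ 0.815  0.137 -0.564] q [-0.19 -0.01 -1.08 -0.45  0.29 -0.2 ] F [-0.  -0.6 -2.6] w 0.0513 g 64.1
 shift mm [138.7  17.4  37.1]
 turn deg [ 0.8 -4.3 -0. ]  shift after turn [141.   17.9  26.3]
```

View pics/s2.png

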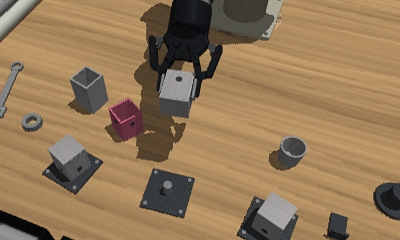

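The scene shows the socket held horizontally at crop (177,95), mouth toward the robot. The elbow limit stopped the last few degrees of the turn, so I'll lower first, which extends the arm, and then finish it.

>>> move_arm(
  deltas=[
    [0.3,16,0,11,0,0,0],
    [0.3,20,0,14,0,0,0],
    [0.3,20,0,14,0,0,0],
    [0.3,16,0,11,0,0,0],
    [0.3,8,0,6,0,0,0],
    [0.3,0,0,0,0,0,0],
    [0.3,0,0,0,0,0,0],
  ],
)

```text
clock: 7.18
eef_pos: [0.5323, -0.0161, 0.0817]
tool_rot: [-0.073, 0.891, 0.047, 0.445]
ft_force: [0.1, -0.5, -1.9]
grip_width: 0.0514
grasp_force: 64.1
```

Run:
```python
from h import *
p,r=held(REL); print("socket",np.round(p,4),"\n",np.round(r.as_matrix(),3))
to(bot.get_obs()["eef_pos"],rot(8.5,30))
```

```text
socket [ 0.5597 -0.0112  0.0757] 
 [[ 0.124 -0.171 -0.977]
 [ 0.002  0.985 -0.172]
 [ 0.992  0.02   0.122]]
t 7.18 tcp [ 0.5323 -0.0161  0.0817] y [-0.172  0.985  0.019] z [ 0.786  0.149 -0.6  ] q [-0.2   0.33 -1.09 -0.73  0.3  -0.21] F [ 0.1 -0.5 -1.9] w 0.0514 g 64.1
 shift mm [0. 0. 0.]
 turn deg [ 1.8 -6.9 -0.2]  shift after turn [0. 0. 0.]
```

The elbow limit depends on reach, so I'll lay it a little farther out and to the left, at about (0.58, 0.10) in free bench, with the heading aligned with the arm.

>>> move_arm(
  deltas=[
    [0.3,-5.4,26.5,8,0,0,0],
    [0.3,-5.4,26.5,8,0,0,0],
    [0.3,-5.4,26.5,8,0,0,0],
    [0.3,-5.4,26.5,8,0,0,0],
    [0.3,0,0,0,0.9,-3.5,0],
    [0.3,0,0,0,0.9,-3.4,0],
    [0.3,0,0,0,0,0,0],
    [0.3,0,0,0,0,0,0],
  ],
)

```text
clock: 7.85
eef_pos: [0.5696, 0.098, 0.0865]
tool_rot: [-0.064, 0.867, 0.036, 0.494]
ft_force: [-0.5, 0.3, -3.4]
grip_width: 0.0514
grasp_force: 64.3
```

Run:
```python
from h import *
p,r=held(REL); print("socket",np.round(p,4),"\n",np.round(r.as_matrix(),3))
to(bot.get_obs()["eef_pos"]+[.58-p[0],.1-p[1],.0275-p[2]],rot(10,30))
```

```text
socket [0.5977 0.1023 0.0835] 
 [[ 0.014 -0.147 -0.989]
 [ 0.001  0.989 -0.147]
 [ 1.     0.001  0.014]]
t 7.85 tcp [0.5696 0.098  0.0865] y [-0.147  0.989 -0.   ] z [ 0.851  0.126 -0.51 ] q [ 0.19  0.47 -1.09 -1.02 -0.04  0.02] F [-0.5  0.3 -3.4] w 0.0514 g 64.3
 shift mm [57.3  0.3 13.2]
 turn deg [-1.3 -0.7 -0.8]  shift after turn [57.4  0.8 12.6]
```

>>> move_arm(
  deltas=[
    [0.3,10,0,6,0,0,0],
    [0.3,12,0,7,0,0,0],
    [0.3,12,0,7,0,0,0],
    [0.3,8,0,5,0,0,0],
    [0.3,0,0,0,0,0,0],
    [0.3,0,0,0,0,0,0],
  ],
)

```text
clock: 8.35
eef_pos: [0.5745, 0.0975, 0.0389]
tool_rot: [-0.063, 0.867, 0.036, 0.493]
ft_force: [0.5, -0.6, -2.9]
grip_width: 0.0514
grasp_force: 64.5
```

Run:
```python
from h import *
p,r=held(REL); print("socket",np.round(p,4),"\n",np.round(r.as_matrix(),3), "lowest", min((r.apply(box(.052,.052,0,.066))+p)[:,2]))
to(bot.get_obs()["eef_pos"]+[0,0,.0265-p[2]],rot(10,30))
```

```text
socket [0.6026 0.1017 0.036 ] 
 [[ 0.015 -0.144 -0.989]
 [ 0.002  0.99  -0.144]
 [ 1.     0.001  0.015]] lowest 0.009954592866743415
t 8.35 tcp [0.5745 0.0975 0.0389] y [-0.144  0.99  -0.   ] z [ 0.851  0.124 -0.511] q [ 0.19  0.67 -1.09 -1.22 -0.04  0.02] F [ 0.5 -0.6 -2.9] w 0.0514 g 64.5
 shift mm [8.1 0.  4.8]
 turn deg [-1.5 -0.7 -0.9]  shift after turn [8.2 0.  4.7]
```

>>> move_arm(
  deltas=[
    [0.3,4,0,2.4,0,0,0],
    [0.3,2.2,0,1.3,0,0,0],
    [0.3,1.5,0,0.9,0,0,0],
    [0.3,0,0,0,0,0,0],
  ],
)

```text
clock: 8.68
eef_pos: [0.5751, 0.0983, 0.0302]
tool_rot: [-0.063, 0.866, 0.036, 0.494]
ft_force: [-0.1, -0.1, -3.1]
grip_width: 0.0511
grasp_force: 64.5
```

Run:
```python
from h import *
p,r=held(REL); print("socket",np.round(p,4),"lowest", min((r.apply(box(.052,.052,0,.066))+p)[:,2]))
to(bot.get_obs()["eef_pos"])
```

```text
socket [0.6032 0.1025 0.0273] lowest 0.0012977609295203169
t 8.68 tcp [0.5751 0.0983 0.0302] y [-0.145  0.989 -0.   ] z [ 0.852  0.125 -0.509] q [ 0.19  0.71 -1.09 -1.26 -0.04  0.02] F [-0.1 -0.1 -3.1] w 0.0511 g 64.5
 shift mm [0. 0. 0.]
```

>>> move_arm(
  deltas=[
    [0.3,0.8,0,0.5,0,0,0],
    [0.3,0,0,0,0,0,0],
    [0.82,0,0,0,0,0,0],
    [0.82,0,0,0,0,0,0],
    [0.82,0,0,0,0,0,0],
    [0.82,0,0,0,0,0,0],
    [0.82,0,0,0,0,0,0],
  ],
)

```text
clock: 9.27
eef_pos: [0.5754, 0.0984, 0.0296]
tool_rot: [-0.063, 0.866, 0.036, 0.495]
ft_force: [-0.7, -0.3, -0.2]
grip_width: 0.07
grasp_force: 0.0
```

Run:
```python
from h import *
p,r=held(REL); print("socket",np.round(p,4)); to(bot.get_obs()["eef_pos"])
cv2.imwrite("pics/s3.png",cv2.resize(bot.camera("scene")[150:320,230:450],None,fx=3,fy=3))
```

```text
socket [0.6035 0.1026 0.0267]
t 9.27 tcp [0.5754 0.0984 0.0296] y [-0.145  0.989 -0.   ] z [ 0.852  0.125 -0.508] q [ 0.19  0.71 -1.09 -1.26 -0.04  0.02] F [-0.7 -0.3 -0.2] w 0.07 g 0.0
 shift mm [0. 0. 0.]
```

View pics/s3.png

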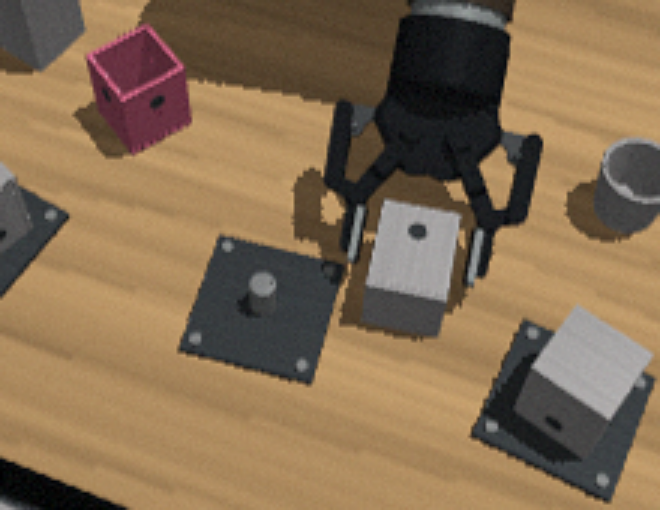

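The picture shows the socket lying flat on its side at crop (410,265), clear of both plates, with the fingers open. I'll go up, swing the tool to an inward pitch and re-measure.

>>> move_arm(
  deltas=[
    [0.82,-15,0,-9,0,0,0],
    [0.82,-28,0,-17,0,0,0],
    [0.82,-30,0,-18,0,0,0],
    [0.82,-30,0,-18,0,0,0],
    [0.82,-22,0,-13,0,0,0],
    [0.82,0,0,0,0,6,0],
    [0.82,0,0,0,0,7,0],
    [0.82,0,0,0,0,7,0],
    [0.82,0,0,0,0,7,0],
    [0.82,0,0,0,0,7,0],
  ],
)

```text
clock: 10.15
eef_pos: [0.5769, 0.0987, 0.1715]
tool_rot: [-0.07, 0.953, 0.021, 0.293]
ft_force: [1.7, -0.0, -0.6]
grip_width: 0.0701
grasp_force: 0.0
```

>>> move_arm(
  deltas=[
    [0.82,0,0,0,0,7,0],
    [0.82,0,0,0,0,7,0],
    [0.82,0,0,0,0,7,0],
    [0.82,0,0,0,0,7,0],
    [0.82,0,0,0,0,7,0],
    [0.82,0,0,0,0,7,0],
    [0.82,0,0,0,0,7,0],
    [0.82,0,0,0,0,6,0],
    [0.82,0,0,0,0,0,0],
  ],
)

```text
clock: 10.9
eef_pos: [0.5797, 0.0991, 0.1614]
tool_rot: [-0.072, 0.982, -0.013, -0.173]
ft_force: [-0.5, -0.6, -3.9]
grip_width: 0.0702
grasp_force: 0.0
```

Run:
```python
from h import *
L=np.array([[x,y,z] for x in(-.033,.033) for y in(-.026,.026) for z in(0,.052)])
ms={}
for c in("top","scene","wrist"):
    bot.camera(c)
    for r in bot.outline_of("socket",c):
        x,y,w,h=r["rect"]; q=at_z(c,(x+w/2,y+h/2),.026); print(c,round(r["conf"],2),r["rect"],np.round(q,3))
        if np.hypot(q[0]-.571,q[1]-.098)<.03: ms.setdefault(c,r["pixels"])
for s in [ms]+[{c:m} for c,m in ms.items()]:
    p,f=fit(L,s,(.571,.098),3); print(list(s),np.round(p[:2],4),(np.degrees(p[2])+45)%180-45,round(f,3))
to([.5704,.0977,.0185],rot(8.4,120))
```

```text
top 0.82 [368.5, 192.8, 43.2, 45.4] [ 0.501 -0.134  0.026]
scene 0.98 [260.0, 157.7, 35.5, 44.4] [ 0.499 -0.132  0.026]
scene 0.93 [347.8, 217.4, 35.3, 42.2] [0.569 0.095 0.026]
wrist 0.83 [288.7, 187.5, 68.5, 77.7] [0.569 0.099 0.026]
wrist 0.61 [2.3, 58.9, 135.0, 99.5] [ 0.497 -0.142  0.026]
['scene', 'wrist'] [0.5685 0.0971] 8.845324148438237 0.094
['scene'] [0.5683 0.0968] 9.725510299466052 0.086
['wrist'] [0.5687 0.0971] 8.204499507607117 0.004
t 11.2 tcp [0.5783 0.099  0.1732] y [-0.146  0.989 -0.   ] z [-0.319 -0.047 -0.947] q [0.17 0.73 0.55 1.72 0.01 0.02] F [-0.3 -0.1  0.6] w 0.0703 g 0.0
 shift mm [-4.23e+01 -1.00e-01  1.49e+02]
 turn deg [-0.  11.2 -0. ]  shift after turn [-7.040e+01 -1.000e-01  1.379e+02]
```

Both cameras agree: the lying socket's centre is at (0.5687, 0.0971), yaw 8.3°. Descending with the pitch near 120°.

>>> move_arm(
  deltas=[
    [0.82,0,0,0,0,5.6,0],
    [0.82,0,0,0,0,5.6,0],
    [0.82,-11,0,22,0,0,0],
    [0.82,-11,0,22,0,0,0],
    [0.82,-11,0,22,0,0,0],
    [0.82,-11,0,22,0,0,0],
    [0.82,0,0,0,0,0,0],
    [0.82,0,0,0,0,0,0],
  ],
)

```text
clock: 11.87
eef_pos: [0.5715, 0.0979, 0.074]
tool_rot: [-0.07, 0.963, -0.019, -0.261]
ft_force: [0.3, 0.4, 1.0]
grip_width: 0.0702
grasp_force: 0.0
```

Run:
```python
from h import *
to([.568,.097,.0185],rot(8.3,120))
```

```text
t 11.87 tcp [0.5715 0.0979 0.074 ] y [-0.146  0.989 -0.   ] z [-0.499 -0.074 -0.863] q [0.17 0.96 0.66 1.8  0.01 0.02] F [0.3 0.4 1. ] w 0.0702 g 0.0
 shift mm [-24.9  -0.4  49.7]
 turn deg [-0.1 -0.3  0. ]  shift after turn [-24.6  -0.4  49.8]
```

>>> move_arm(
  deltas=[
    [0.82,-9,0,18,0,0,0],
    [0.82,-8,0,16,0,0,0],
    [0.82,-5,-0.4,10,0,0,0],
    [0.82,-2,0,5,0,0,0],
    [0.82,0,0,0,0,0,0],
    [0.82,0,0,0,0,0,0],
  ],
)

```text
clock: 12.37
eef_pos: [0.5691, 0.0972, 0.0192]
tool_rot: [-0.07, 0.963, -0.019, -0.26]
ft_force: [0.4, 0.5, 0.4]
grip_width: 0.0702
grasp_force: 0.0
```

Run:
```python
from h import *
to([.568,.097,.0185],rot(8.3,120))
```

```text
t 12.37 tcp [0.5691 0.0972 0.0192] y [-0.145  0.989 -0.   ] z [-0.498 -0.074 -0.864] q [0.16 1.   0.59 1.69 0.01 0.02] F [0.4 0.5 0.4] w 0.0702 g 0.0
 shift mm [ 0.6 -0.   1.1]
 turn deg [-0.1 -0.2  0. ]  shift after turn [ 0.6 -0.   1.1]
```

>>> move_arm(
  deltas=[
    [0.3,0,0,0,0,0,0],
    [0.3,0,0,0,0,0,0],
    [0.3,0,0,0,0,0,0],
    [0.3,0,0,0,0,0,0],
    [0.3,0,0,0,0,0,0],
    [0.3,0,0,0,0,0,0],
  ],
)

```text
clock: 12.87
eef_pos: [0.5697, 0.0974, 0.0192]
tool_rot: [-0.07, 0.963, -0.019, -0.259]
ft_force: [2.3, 0.5, 6.1]
grip_width: 0.0512
grasp_force: 61.5
```

Run:
```python
from h import *
o=bot.get_obs(); Rc=R.from_quat(o["tool_rot"]); a=np.radians(8.3); zs=-np.array([np.cos(a),np.sin(a),0]); xs=np.array([0,0,1.])
Rs=R.from_matrix(np.c_[xs,np.cross(zs,xs),zs]); c=np.array([.5687,.0971,.026])-.033*zs
rel=(Rc.inv().apply(c-o["eef_pos"]).tolist(),(Rc.inv()*Rs).as_quat().tolist())
open("h.py","a").write(f"\nREL2=(np.array({rel[0]}),R.from_quat({rel[1]}))\n")
to(o["eef_pos"])
```

```text
t 12.87 tcp [0.5697 0.0974 0.0192] y [-0.145  0.989  0.   ] z [-0.497 -0.073 -0.865] q [0.16 1.   0.59 1.69 0.01 0.02] F [2.3 0.5 6.1] w 0.0512 g 61.5
 shift mm [0. 0. 0.]
```

>>> move_arm(
  deltas=[
    [0.3,9,0,-15,0,0,0],
    [0.3,17,0,-29,0,0,0],
    [0.3,17,0,-29,0,0,0],
    [0.3,12,0,-20,0,0,0],
    [0.3,0,0,0,0,-5,0],
    [0.3,0,0,0,0,-6,0],
    [0.3,0,0,0,0,-6,0],
    [0.3,0,0,0,0,-6,0],
    [0.3,0,0,0,0,-6,0],
    [0.3,0,0,0,0,-6,0],
  ],
)

```text
clock: 13.7
eef_pos: [0.5676, 0.0969, 0.1261]
tool_rot: [-0.073, 0.996, 0.003, 0.043]
ft_force: [0.2, -0.5, -2.7]
grip_width: 0.0513
grasp_force: 60.9
```

>>> move_arm(
  deltas=[
    [0.3,0,0,0,0,-6,0],
    [0.3,0,0,0,0,-6,0],
    [0.3,0,0,0,0,-6,0],
    [0.3,0,0,0,0,-6,0],
    [0.3,0,0,0,0,-6,0],
    [0.3,0,0,0,0,-6,0],
    [0.3,0,0,0,0,-6,0],
    [0.3,0,0,0,0,0,0],
    [0.3,0,0,0,0,0,0],
  ],
)

```text
clock: 14.45
eef_pos: [0.5652, 0.0965, 0.1213]
tool_rot: [-0.068, 0.924, 0.027, 0.377]
ft_force: [-0.4, 0.5, -2.5]
grip_width: 0.0515
grasp_force: 61.0
```

Run:
```python
from h import *
p,r=held(REL2); m=r.apply([0,0,.066])+p; print("closed end",np.round(p,4),"mouth",np.round(m,4)); 
to(bot.get_obs()["eef_pos"]+[.619-m[0],.012-m[1],.055-m[2]],rot(8.3,30))
```

```text
closed end [0.5672 0.0966 0.154 ] mouth [0.5497 0.0941 0.0904]
t 14.45 tcp [0.5652 0.0965 0.1213] y [-0.146  0.989 -0.001] z [ 0.692  0.101 -0.715] q [ 0.18  0.15 -0.84 -0.19 -0.03  0.03] F [-0.4  0.5 -2.5] w 0.0515 g 61.0
 shift mm [-15.7 -91.2  64.9]
 turn deg [  0.  -15.6   0.1]  shift after turn [  2.3 -91.2  66.8]
```

>>> move_arm(
  deltas=[
    [0.3,-10,-22.8,10,0,0,0],
    [0.3,-10,-22.8,10,0,0,0],
    [0.3,-10,-22.8,10,0,0,0],
    [0.3,-10,-22.8,10,0,0,0],
    [0.3,0,0,0,0,-3.9,0],
    [0.3,0,0,0,0,-3.9,0],
    [0.3,0,0,0,0,-3.9,0],
    [0.3,0,0,0,0,-3.9,0],
    [0.3,0,0,0,0,0,0],
    [0.3,0,0,0,0,0,0],
  ],
)

```text
clock: 15.28
eef_pos: [0.6387, 0.0148, 0.1226]
tool_rot: [-0.063, 0.863, 0.037, 0.5]
ft_force: [0.8, -0.2, -2.1]
grip_width: 0.0515
grasp_force: 61.8
```

Run:
```python
from h import *
p,r=held(REL2); m=r.apply([0,0,.066])+p; print("closed end",np.round(p,4),"mouth",np.round(m,4)); 
to(bot.get_obs()["eef_pos"]+[.619-m[0],.012-m[1],.045-m[2]],rot(8.3,30))
a=bot.camera("scene"); b=bot.camera("top")
X=r.apply(box(.052,.052,0,.066))+p
for c,i in(("scene",a),("top",b)):
    for uv in proj(c,X): cv2.circle(i,tuple(int(v) for v in np.round(uv)),1,(0,0,255),-1)
    for uv in proj(c,[[.619,.012,.036]]): cv2.circle(i,tuple(int(v) for v in np.round(uv)),2,(0,255,0),-1)
cv2.imwrite("pics/s4.png",np.hstack([cv2.resize(a[170:320,250:380],None,fx=3,fy=3),cv2.resize(b[70:220,250:380],None,fx=3,fy=3)]))
```

```text
closed end [0.6318 0.0136 0.1545] mouth [0.6321 0.0137 0.0885]
t 15.28 tcp [0.6387 0.0148 0.1226] y [-0.145  0.989  0.   ] z [ 0.858  0.126 -0.498] q [-0.06  0.39 -0.92 -0.78  0.18 -0.1 ] F [ 0.8 -0.2 -2.1] w 0.0515 g 61.8
 shift mm [44.3  0.2 10.2]
 turn deg [ 0.   0.2 -0. ]  shift after turn [44.3  0.2 10.3]
```

View pics/s4.png

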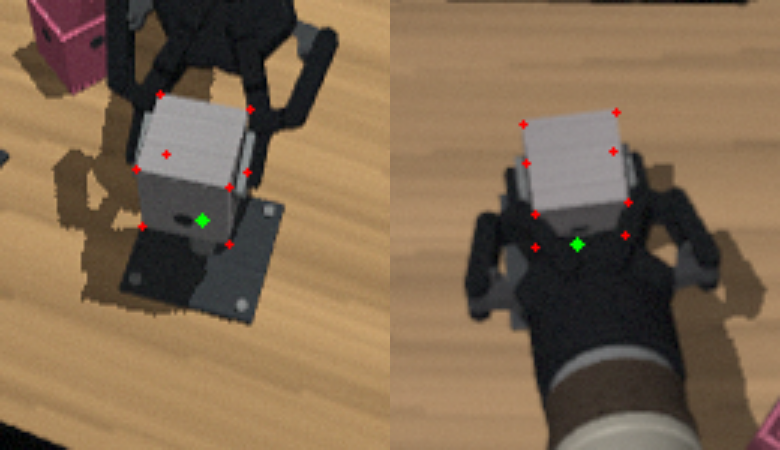

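The projected corners match the held socket (about 1–2 px off), mouth-down above the post. Shifting 13 mm back onto the post, then lowering.

>>> move_arm(
  deltas=[
    [0.3,3.3,0.2,-5.7,0,0,0],
    [0.3,3.3,0,-5.7,0,0,0],
    [0.3,0,0,0,0,0,0],
    [0.3,12,0,6.9,0,0,0],
    [0.3,14,0,8.1,0,0,0],
    [0.3,12,0,6.9,0,0,0],
    [0.3,0,0,0,0,0,0],
    [0.3,0,0,0,0,0,0],
  ],
)

```text
clock: 16.05
eef_pos: [0.6248, 0.0136, 0.08]
tool_rot: [-0.063, 0.862, 0.037, 0.502]
ft_force: [0.5, -0.1, -2.3]
grip_width: 0.0516
grasp_force: 61.7
```

Run:
```python
from h import *
p,r=held(REL2); m=r.apply([0,0,.066])+p; print("closed end",np.round(p,4),"mouth",np.round(m,4)); 
to(bot.get_obs()["eef_pos"]+[.619-m[0],.012-m[1],.008-m[2]],rot(8.3,30))
```

```text
closed end [0.6178 0.0123 0.1119] mouth [0.6184 0.0125 0.0459]
t 16.05 tcp [0.6248 0.0136 0.08  ] y [-0.146  0.989 -0.   ] z [ 0.86   0.127 -0.494] q [-0.06  0.53 -0.97 -0.98  0.18 -0.11] F [ 0.5 -0.1 -2.3] w 0.0516 g 61.7
 shift mm [32.7 -0.6 19.2]
 turn deg [0.1 0.4 0. ]  shift after turn [32.5 -0.6 19.4]
```

>>> move_arm(
  deltas=[
    [0.3,8,-0.3,4.7,0,0,0],
    [0.3,10,-0.3,5.9,0,0,0],
    [0.3,9,0,5.3,0,0,0],
    [0.3,5,0,2.9,0,0.4,0],
    [0.3,0,0,0,0,0,0],
    [0.3,0,0,0,0,0,0],
  ],
)

```text
clock: 16.55
eef_pos: [0.6265, 0.013, 0.0447]
tool_rot: [-0.063, 0.863, 0.036, 0.5]
ft_force: [-1.2, -0.6, -2.6]
grip_width: 0.0513
grasp_force: 61.8
```

Run:
```python
from h import *
p,r=held(REL2); m=r.apply([0,0,.066])+p; print("closed end",np.round(p,4),"mouth",np.round(m,4)); 
to(bot.get_obs()["eef_pos"]+[.619-m[0],.012-m[1],.006-m[2]],rot(8.3,30))
```

```text
closed end [0.6196 0.0118 0.0766] mouth [0.62   0.0118 0.0106]
t 16.55 tcp [0.6265 0.013  0.0447] y [-0.146  0.989 -0.001] z [ 0.858  0.126 -0.497] q [-0.07  0.65 -0.97 -1.09  0.18 -0.11] F [-1.2 -0.6 -2.6] w 0.0513 g 61.8
 shift mm [4.5 0.3 1.5]
 turn deg [0.  0.2 0.1]  shift after turn [4.5 0.3 1.5]
```

Lowering the last ~4 mm in small steps, watching the force.

>>> move_arm(
  deltas=[
    [0.3,2.2,0.2,0.9,0,0,0],
    [0.3,1.3,0,0.6,0,0,0],
    [0.3,0,0,0,0,0,0],
    [0.3,0,0,0,0,0,0],
  ],
)

```text
clock: 16.88
eef_pos: [0.6255, 0.0131, 0.0402]
tool_rot: [-0.063, 0.863, 0.036, 0.5]
ft_force: [-0.2, -0.2, -2.7]
grip_width: 0.0515
grasp_force: 61.8
```

>>> move_arm(
  deltas=[
    [0.3,0.6,0,0.3,0,0,0],
    [0.3,0,0,0,0,0,0],
    [0.3,0,0,0,0,0,0],
  ],
)

```text
clock: 17.13
eef_pos: [0.6257, 0.0131, 0.0398]
tool_rot: [-0.063, 0.863, 0.036, 0.5]
ft_force: [-1.6, -0.0, 1.2]
grip_width: 0.0517
grasp_force: 62.2
```

Contact with the plate (Fz went from −2.7 to +1.2). Releasing, then backing off straight up.

>>> move_arm(
  deltas=[
    [0.85,0,0,0,0,0,0],
    [0.85,0,0,0,0,0,0],
    [0.85,0,0,0,0,0,0],
    [0.85,0,0,0,0,0,0],
    [0.85,0,0,0,0,0,0],
  ],
)

```text
clock: 17.55
eef_pos: [0.6256, 0.0131, 0.0394]
tool_rot: [-0.063, 0.863, 0.036, 0.5]
ft_force: [-0.1, -0.3, -0.3]
grip_width: 0.0726
grasp_force: 0.0
```

>>> move_arm(
  deltas=[
    [0.85,-9,0,-5,0,0,0],
    [0.85,-18,0,-10.5,0,0,0],
    [0.85,-26,0,-15,0,0,0],
    [0.85,-30,0,-17,0,0,0],
    [0.85,-30,0,-17,0,0,0],
    [0.85,-26,0,-15,0,0,0],
    [0.85,-10,0,-20,0,0,0],
    [0.85,0,0,0,0,0,0],
    [0.85,0,0,0,0,0,0],
  ],
)

```text
clock: 18.3
eef_pos: [0.6136, 0.0113, 0.2202]
tool_rot: [-0.063, 0.862, 0.036, 0.501]
ft_force: [-0.2, 0.3, -1.2]
grip_width: 0.0728
grasp_force: 0.0
```

Run:
```python
from h import *
to([.619,.012,.3]); a=bot.camera("scene"); b=bot.camera("top")
X=R.from_euler('z',8.4,degrees=True).apply(box(.052,.052,.006,.072))+[.619,.012,0]
for uv in proj("scene",X): cv2.circle(a,tuple(int(v) for v in np.round(uv)),1,(0,0,255),-1)
cv2.imwrite("pics/s5.png",np.hstack([cv2.resize(a[150:330,180:460],None,fx=1.4*1.0,fy=1.4),cv2.resize(b[90:270,170:450],None,fx=1.4,fy=1.4)]))
for q in("stored_1",):
    for c in("scene","top"):
        for r in bot.outline_of(q,c): print(c,round(r["conf"],2),r["rect"])
m=[r for r in bot.outline_of("stored_1","scene") if 280<r["rect"][0]+r["rect"][2]/2<350]
if m: print(fit(box(.052,.052,.006,.072),{"scene":m[0]["pixels"]},(.619,.012)))
```

```text
t 18.3 tcp [0.6136 0.0113 0.2202] y [-0.145  0.989 -0.001] z [ 0.86   0.126 -0.495] q [-0.07  0.08 -0.87 -0.43  0.19 -0.11] F [-0.2  0.3 -1.2] w 0.0728 g 0.0
 shift mm [-72.   -0.2 -34.8]
scene 0.93 [401.1, 253.4, 45.0, 53.4]
scene 0.73 [196.7, 194.5, 45.1, 47.5]
top 0.81 [403.3, 120.3, 39.8, 45.1]
top 0.74 [178.6, 125.8, 45.3, 48.4]
```

View pics/s5.png

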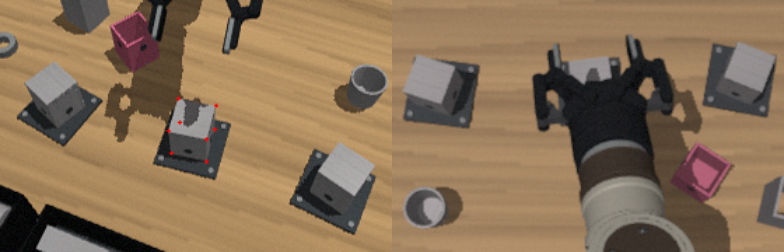

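The socket stands mouth-down over the middle post and matches the expected seated outline. The two stored sockets haven't moved and the gripper is clear.

```bash
python3 -c "from workcell import bot; print(bot.job_done())"
```

```text
the job is handed in; nothing more can be done
None
```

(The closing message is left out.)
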